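# Gauge the key machine's carriage at the index

## Robot

A 6-joint arm with a two-finger parallel gripper is mounted at the origin on the work surface. World frame = base frame: x ahead of the robot, y to its left, z up, the work surface at z = 0. Lengths are in mm, angles in rad, forces in N, time in s.
With the tool pointing down it reaches from about 350 to 875 mm from the base axis. Payload 4.2 kg.
Tool frame: the origin (TCP) lies between the finger pads; the fingertips stand 25 mm ahead of it and the grasp point (between the pads) lies 6 mm ahead of it; z points along the fingers, y is the line along which they close (so a half turn about z gives the same grasp; the last joint's range is limited). The gripper opens to 85 mm and grips with 20 to 120 N. Pads are 22 mm wide; open, the fingers measure 114 mm over their backs; the gripper's body (76 mm by 85 mm) begins 54 mm behind the grasp point. The pads swing forward as they close: fully open they stand 13 mm farther back than shut.
Start: joints at [-0.944, 0.385, 0.008, 0, -1.194, -0.259], TCP at [224.741, -583.173, 256.312] pointing down, gripper open.
Joint ranges: [-3.14, 3.14], [-1.21, 2.06], [-1.07, 1.41], [-3.16, 2.05], [-2.99, -0.16], [-3.1, 3.1]. Speed limits (rad/s): [2.79, 2.79, 3.14, 3.14, 3.14, 3.14].

## Interface

Orientations are given as a unit quaternion [x, y, z, w].
In Python, from bench import arm gives the robot as it stands.
- The arm moves only by the shell command python3 -m pendant 'ROWS'. ROWS is JSON, a list of rows, each a list of 7 numbers: the shift along the tool's x, y, z in m, then the turn, a rotation vector about the tool's x, y, z in degrees, then the finger opening in m, from 0 to 0.0854. In form: [[x, y, z, wx, wy, wz, fingers], ...]. A call has 1 to 12 rows; each row shifts and turns the commanded pose from where the row before left it, along the tool's axes as they then stand; what a row does not reach is not made up. A row lasts 1/10 s, in which the tool goes at most 50 mm and 8.59 degrees, less where a joint would pass 70% of its speed; a pose out of reach is approached as far as the arm can. A call is refused whole if a number of a shift passes 0.05 or a number of a turn 8.59, either way. A call with a gripper value outside its range is refused whole. The fingers move at their own pace and stop on an object; the grip force is fixed at half the most. Time passes only in rows, so rows that do not move let the fingers close. It gives the time, the measured TCP pose, the force, the opening and the grip force at its end, in the units of the state.
- arm.read_state(): the state, without advancing time (a new reading comes with each control period).
- arm.get_image(name): name is "side" or "top" or "wrist"; returns a dict with "image" (420x560x3 uint8, red, green, blue), "fx", "fy", "cx", "cy" (pixels), "xyz" and "rotation" of the camera in the world. Camera axes: x right, y down, z forward; pixel columns grow to the right and rows downward; lengths in mm; the calibration is good to about 2 mm. A picture is of the moment at which its call begins. There is no depth.
- arm.job_done(): hands the job in; it is judged then, once.
The state is a dict: "clock": time; "joints": joint angles; "joint_vel": joint speeds; "joint_efforts": joint torques, N m; "position": TCP position; "ee_rot": TCP orientation; "contact_force": force on the tool from outside, world axes, zero at the start; "wrist_torque": the same for the moment, N m; "gripper_width": finger opening in mm; "grasp_force": force on a finger pad.
Only numpy, scipy, OpenCV 4.12 (cv2) and the standard library are available. Lean on these libraries where they do the work, as an engineer would, in place of code of your own. Each camera call takes 0.05 s, during which the arm holds its last target. There are 200 camera calls.

## Task

On the key machine, slide the carriage by its black grip until its upright pointer lines up with the pointer of the small index block on the back rail, without shifting the index block. Then take the plunger gauge (square metal head) out of its black stand and set it upright in the middle of the round pad on the carriage, gently pressing until its sprung foot is about half pushed in, with the carriage still lined up. Finish while still holding the gauge there in the gripper, pressed and steady; do not put it down or let go, and leave the other things on the bench alone.

Things in the scene. Friction and masses are not known exactly. Their poses are not given: they have to be found in the camera images.
- machine: Grey key machine fixed to the bench: bed 170 (x) x 380 (y) x 30 mm, from y = -210 to +170 mm in its frame; at its -y end a motor head with a red cover, 156 x 106 mm, top at 137 mm, reaching to y = -107 mm. Origin on the bench at x = y = 0 of that frame. Carriage and index slide along its y axis; it is level, turned up to 0.25 rad about the vertical.
- carriage: Dark steel carriage, 120 mm of travel along the machine's y; starts near the motor head, must go towards +y. About 2 N of friction, stays where left. Plate 125 (x) x 110 (y) x 12 mm, upper face 52 mm above the bench; origin at the centre of its underside, axes as the machine's. Beside the pad (-y), 41 mm from its centre, are two steel vice jaws with a key, 22 mm above the plate.
- grip_top (a point): Centre of the top of the carriage's grip, 87 mm above the bench: a black upright block on the carriage's robot side, 24 (x) x 20 (y) x 35 mm tall, sides along the machine's axes.
- carriage_pointer (a point): Top of the carriage's pointer, a steel blade 4 mm wide (along y) on the carriage's far (+x) edge, 78 mm above the bench.
- index_pointer (a point): Top of the index block's pointer, a steel blade 4 mm wide (along y), 62 mm above the bench, just behind (+x) the carriage pointer's path. Brass block 18 x 24 x 12 mm on the machine's back rail, clamped (30 N of friction); it must stay. The pointers are in line when both have the same y in the machine's frame. Axes as the machine's.
- pad_top (a point): Centre of the upper face of the round aluminium pad on the carriage, 56 mm above the bench: 24 mm across, 4 mm high, with a scribed ring and a centre dot. It lies 60 mm to +x and 30 mm to +y of the grip in the machine's frame.
- stand: Black stand fixed to the bench, 56 x 56 x 60 mm tall, with an upright through hole of 19 mm in which the gauge hangs by its collar; origin at the centre of its underside. It may change places with the scriber rack.
- gauge: Plunger gauge, about 250 g, upright in the stand. Origin on its axis at the underside of the collar (30 mm across, 6 mm thick); above the collar a square aluminium head 22 x 22 mm, 6 to 50 mm above the origin, sides along the gauge's x and y axes; below it a barrel 16 mm across, 30 mm long; z points up the axis.
- plunger (a joint): How far the gauge's sprung foot is pushed in, 0 (out) to 0.012 m (fully in, then rigid). The spring needs 1.2 N to start, 3 N at half (0.006) and 4.8 N fully in.
- foot: Round steel foot of the plunger, 10 mm across; origin at the centre of its underside, 50 mm below the gauge's origin when the plunger is out.
- rack: Wooden block fixed to the bench, 56 x 56 x 50 mm with three round handles standing in it up to 95 mm above the bench; not needed, leave alone.
- padlock: Bystander, leave alone: brass padlock lying flat, 45 x 50 x 22 mm with a steel shackle; origin at the centre of its underside.
- brush: Bystander, leave alone: small hand brush, 160 mm long, lying; origin at the centre of its underside.
- wrench: Bystander, leave alone: steel wrench, 150 mm long, lying; origin at the centre of its underside.
- oil: Bystander, leave alone: small bottle 44 mm across, 110 mm tall; origin at the centre of its underside.
- cylinder: Bystander, leave alone: brass lock cylinder 60 mm long, 35 mm tall; origin at the centre of its underside.
- jar: Bystander, leave alone: glass jar 60 mm across, 70 mm tall; origin at the centre of its underside.

How it is judged:
By the outcome, as a careful person would: the job done as asked, in the order asked, and still so for the second after the job is handed in, while the arm keeps its last pose, push and grip.
It also fails if it takes over 64 s, if anything falls off the work surface, if the arm or the gripper's body presses on something with over 40 N, if the wrist force passes 120 N, or if a joint passes its speed limit or range.

## Working session

There is one attempt and no reset: what is moved stays moved. The work goes in short steps, Python scripts to look and compute and a shell command to move; the robot and the scene stay as the last step left them, time stands still between calls to the robot, and variables do not carry over. Pictures are saved under pics/ and viewed, at most 10 in all, crops included, and the job is handed in when it is done.

```bash
ls; mkdir -p pics; cat > h.py <<'E'
import numpy as np, cv2, pickle
from scipy.spatial.transform import Rotation as R
from bench import arm
def shot(n,f):
    d=arm.get_image(n); cv2.imwrite(f'pics/{f}.png',d['image'][:,:,::-1]); pickle.dump(d,open(f'pics/{f}.pkl','wb')); return d
def load(f): return pickle.load(open(f'pics/{f}.pkl','rb'))
def rot(d):
    r=np.array(d['rotation'],float); return r if r.shape==(3,3) else R.from_quat(r).as_matrix()
def ray(d,p):
    v=rot(d)@np.array([(p[0]-d['cx'])/d['fx'],(p[1]-d['cy'])/d['fy'],1]); return np.array(d['xyz'],float),v/np.linalg.norm(v)
def onz(d,p,z):
    o,v=ray(d,p); return o+v*(z-o[2])/v[2]
def tri(d1,p1,d2,p2):
    a,u=ray(d1,p1); b,v=ray(d2,p2)
    s=np.linalg.lstsq(np.c_[u,-v],b-a,rcond=None)[0]
    A,B=a+u*s[0],b+v*s[1]; return (A+B)/2,np.linalg.norm(A-B)
def proj(d,P):
    c=rot(d).T@(np.array(P,float)-np.array(d['xyz'])); return d['fx']*c[0]/c[2]+d['cx'],d['fy']*c[1]/c[2]+d['cy']
E
python3 - <<'E'
from h import *
s=arm.read_state(); print(s)
for n in('side','top','wrist'):
    d=shot(n,n+'0'); print(n,d['fx'],d['cx'],d['cy'],d['xyz'],np.round(rot(d),3).tolist())
E
```

```text
pics
{'clock': 0.0, 'joints': array([-9.44369333e-01,  3.85598133e-01,  6.61962340e-03, -5.11031677e-04,
       -1.19400854e+00, -2.58595339e-01]), 'joint_vel': array([-2.71853495e-04,  1.62978271e-05, -3.88957196e-05, -2.86237645e-05,
       -6.49591064e-04,  2.00875908e-04]), 'joint_efforts': array([-3.38301525e-04, -3.92289305e+01,  1.88399720e+01,  4.18609098e+00,
       -4.59521951e-03, -1.16870771e-05]), 'position': array([ 224.57353394, -582.68875038,  255.19221793]), 'ee_rot': array([-1.82787954e-01,  9.83151722e-01,  1.09155030e-03, -2.54431272e-04]), 'contact_force': array([ 0.43741196,  0.06837995, -0.04420538]), 'wrist_torque': array([-0.00335648, -0.01576016, -0.00273149]), 'grasp_force': 0.0, 'gripper_width': 85.55953753232582}
side 517.2204559019226 282.4306716576837 207.6295363265535 [ 495.95698301 1090.80761884  887.26632048] [[-0.999, -0.022, 0.031], [-0.038, 0.582, -0.813], [0.0, -0.813, -0.582]]
top 509.3863519448457 274.23162989420103 213.05959054347457 [ 288.60289838  -24.19633334 1391.67431992] [[-0.004, -0.982, 0.188], [-1.0, 0.003, -0.002], [0.001, -0.188, -0.982]]
wrist 345.2145420207277 273.9767194170259 209.30193005358265 [ 153.17655977 -610.92454043  371.55828952] [[-0.358, 0.891, 0.28], [0.934, 0.341, 0.109], [0.001, 0.301, -0.954]]
```

View pics/top0.png

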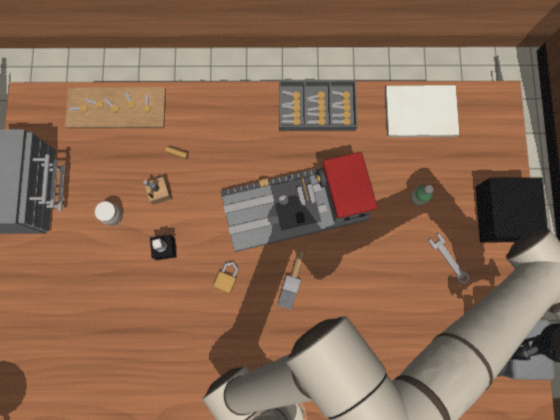

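View pics/side0.png

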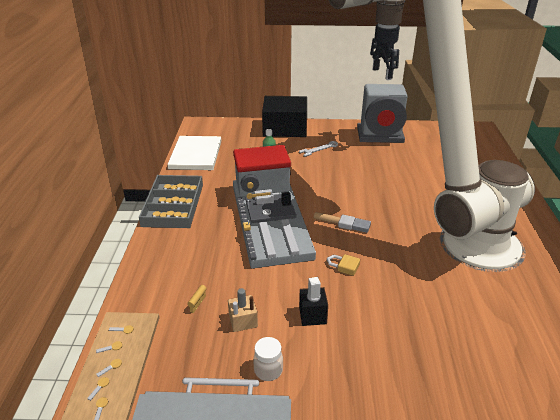

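The top view shows the machine around (295,205), the stand with the gauge at (162,245), the index block at (264,182), and the carriage dark plate at (290,205). The side view shows the stand at (313,300) and the grip at about (287,198). I'll zoom in on both.

```bash
python3 - <<'E'
from h import *
t=cv2.imread('pics/top0.png');s=cv2.imread('pics/side0.png')
a=cv2.resize(t[155:255,215:385],None,fx=4.7,fy=3,interpolation=3)
a=cv2.resize(t[160:255,215:348],None,fx=6,fy=6,interpolation=3)[:, :798]
cv2.imwrite('pics/c1.png',a)
b=cv2.resize(s[140:270,225:320],(570,780)[::1],interpolation=3)[:600]
g=np.zeros((600,800,3),np.uint8); g[:,:475]=cv2.resize(s[145:265,225:320],(475,600),interpolation=3)
g[:300,480:780]=cv2.resize(t[220:270,138:188],(300,300),interpolation=3)
g[300:600,480:740]=cv2.resize(s[270:330,288:340],(260,300),interpolation=3)
cv2.imwrite('pics/c2.png',g)
E
```

```text
(no output)
```

View pics/c1.png

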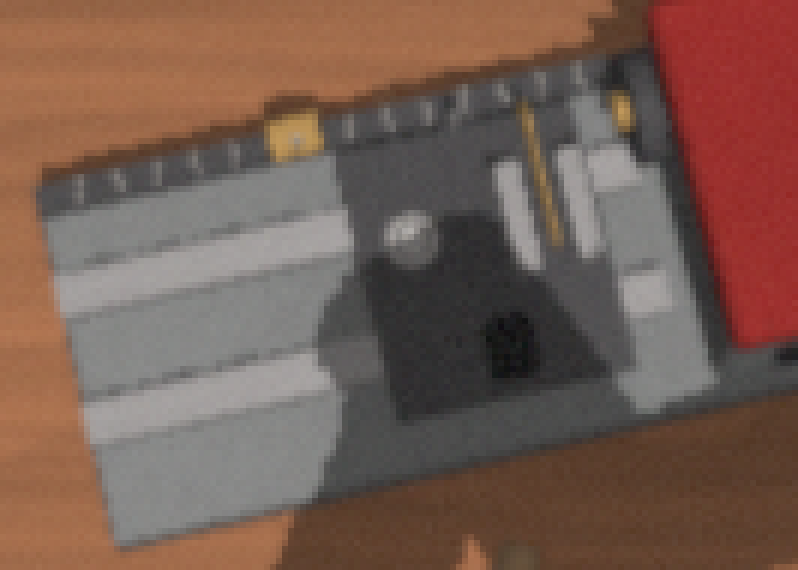

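View pics/c2.png

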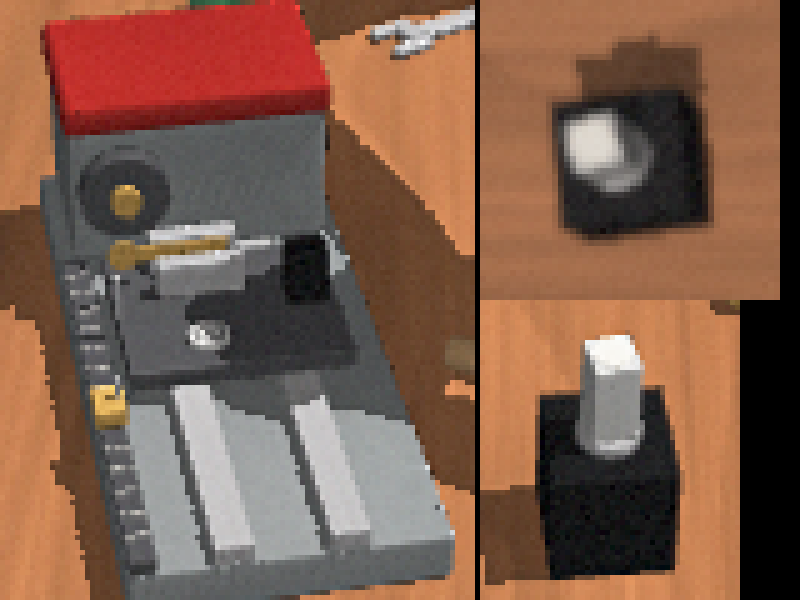

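```bash
python3 - <<'E'
from h import *
T=load('top0');S=load('side0')
t1=lambda u,v:(215+(u+.5)/6-.5,160+(v+.5)/6-.5)
s1=lambda u,v:(225+(u+.5)/5-.5,145+(v+.5)/5-.5)
t2=lambda u,v:(138+(u-480+.5)/6-.5,220+(v+.5)/6-.5)
s2=lambda u,v:(288+(u-480+.5)/5-.5,270+(v-300+.5)/5-.5)
for n,a,b in [('pad',t1(411,238),s1(209,333)),('idx',t1(294,140),s1(115,388)),('grip',t1(512,340),s1(307,243)),('cptr?',t1(455,103),s1(152,280)),
 ('head',t2(593,143),s2(611,350)),('standfarL',t2(555,103),s2(540,400))]:
    p,e=tri(T,a,S,b); print(n,np.round(p,1),round(e,1))
print('pad',onz(T,t1(411,238),56),onz(S,s1(209,333),56))
print('head z110',onz(T,t2(593,143),110),onz(S,s2(611,350),110))
a=onz(T,t1(120,548),30);b=onz(T,t1(800,390),30);c=onz(T,t1(45,215),30)
print('edge',a,b,c,np.arctan2(-(b-a)[0],-(b-a)[1]) , np.arctan2((b-a)[0],-(b-a)[1]),np.arctan2((c-a)[1],(c-a)[0]))
# head-top corners
for q in [(563,122),(605,112),(622,160),(576,176)]: print('hc',onz(T,t2(*q),110))
for q in [(553,103),(690,90),(712,218),(570,237)]: print('st',onz(T,t2(*q),60))
s=arm.read_state(); r=R.from_quat(s['ee_rot']).as_matrix(); print(r.round(3)); d=load('wrist0'); print('cam in tool',r.T@(np.array(d['xyz'])-s['position']),(r.T@rot(d)).round(3).tolist())
E
```

```text
pad [582.6 -50.6  56.3] 0.5
idx [628.5   1.7  56.6] 2.0
grip [530.3 -93.5  88. ] 0.9
cptr? [625.9 -68.9  81.7] 23.1
head [458.  271.6 111. ] 2.1
standfarL [482.7 291.1  97.8] 13.4
pad [582.35892189 -50.61330164  56.        ] [582.87885237 -51.10212661  56.        ]
head z110 [457.07156721 272.00172599 110.        ] [459.02029823 270.33988178 110.        ]
edge [446.60671464  79.99006135  30.        ] [ 517.21178299 -226.38541859   30.        ] [599.37994672 115.92421258  30.        ] -0.2264983373372457 0.2264983373372457 0.23101318939884974
hc [466.05024712 285.0329908  110.        ]
hc [470.25288898 267.45620468 110.        ]
hc [449.81325597 259.49017047 110.        ]
hc [443.10165665 278.60062394 110.        ]
st [481.40836048 301.84317717  60.        ]
st [486.97652986 241.82943118  60.        ]
st [430.50386819 230.31048894  60.        ]
st [422.4159997  291.93249376  60.        ]
[[-0.933 -0.359 -0.001]
 [-0.359  0.933  0.001]
 [ 0.     0.002 -1.   ]]
cam in tool [  76.75424198   -0.34849256 -116.08380519] [[-0.001, -0.954, -0.301], [1.0, -0.001, -0.001], [0.0, -0.301, 0.954]]
```

```bash
python3 -m pendant --help 2>&1 | head -20
```

```text
invalid input: not JSON, or not a number
```

The views agree. The pad is at (582.5,-50.7,56), the grip at (530,-93.5,88), the index at about (628.5,1.7), machine yaw is about 0.229, and the gauge head is near (458,271,110). I'll move over the grip for a close look.

```bash
python3 -m pendant '[[-0.038,0.0286,0,0,0,0,0.085],[-0.038,0.0286,0,0,0,0,0.085],[-0.038,0.0286,0,0,0,0,0.085],[-0.038,0.0286,0,0,0,0,0.085],[-0.038,0.0286,0,0,0,0,0.085],[-0.038,0.0286,0,0,0,0,0.085],[-0.038,0.0286,0,0,0,0,0.085],[-0.038,0.0286,0,0,0,0,0.085],[-0.038,0.0286,0,0,0,0,0.085],[-0.038,0.0286,0,0,0,0,0.085],[-0.038,0.0286,0,0,0,0,0.085],[0,0,0,0,0,7.9,0.055]]'
python3 -m pendant '[[0,0,0,0,0,0,0.055],[0,0,0,0,0,0,0.055]]'
python3 - <<'E'
from h import *
s=arm.read_state();print(s['clock'],s['position'],R.from_quat(s['ee_rot']).as_matrix().round(3))
d=shot('wrist','w1'); cv2.imwrite('pics/w1b.png',cv2.resize(cv2.imread('pics/w1.png'),(800,600),interpolation=3))
E
```

```text
clock: 1.35
position: [504.1, -135.4, 256.0]
ee_rot: [-0.116, 0.993, 0.0, 0.0]
contact_force: [0.6, -0.3, 0.2]
gripper_width: 72.7
grasp_force: 0.0
clock: 1.55
position: [501.3, -139.4, 256.0]
ee_rot: [-0.116, 0.993, 0.0, -0.0]
contact_force: [-0.7, -0.6, -0.0]
gripper_width: 55.1
grasp_force: 0.0
1.55 [ 501.27587187 -139.44761261  256.01075713] [[-0.973 -0.23  -0.001]
 [-0.23   0.973  0.   ]
 [ 0.001  0.    -1.   ]]
```

View pics/w1b.png

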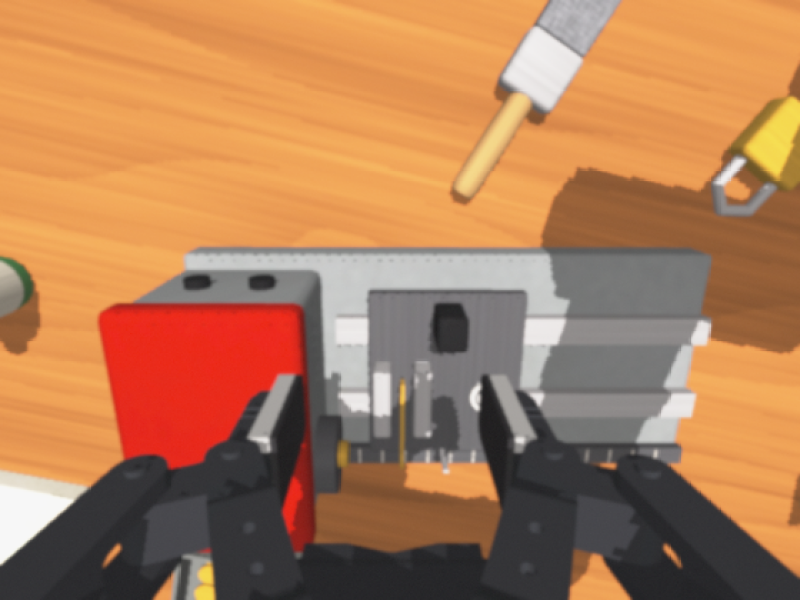

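The carriage pointer shows at about (447,470) in the enlarged wrist view, and the grip top at about (451,335). The index is hidden behind the right finger.

```bash
python3 - <<'E'
from h import *
d=load('w1');f=lambda u,v:((u+.5)*.7-.5,(v+.5)*.7-.5)
c,s=np.cos(.229),np.sin(.229);M=np.array([[c,s],[-s,c]])
for n,q,z in [('cptr',(447,470),78),('grip',(451,335),87),('gc1',(435,319),87),('gc2',(467,319),87),('gc3',(467,352),87),('gc4',(436,352),87),('plateL',(369,292),52),('plateR',(525,292),52)]:
    p=onz(d,f(*q),z); print(n,p.round(1),(M@p[:2]).round(1))
for n,p in [('idx',(628.5,1.7)),('pad',(582.6,-50.7)),('grip',(530.3,-93.5))]: print(n,M@np.array(p))
E
```

```text
cptr [630.4 -69.7  78. ] [ 598.1 -211. ]
grip [528.4 -95.8  87. ] [ 492.9 -213.2]
gc1 [ 520.5 -108.1   87. ] [ 482.4 -223.4]
gc2 [516. -89.  87.] [ 482.3 -203.8]
gc3 [537.2 -83.   87. ] [ 504.3 -202.7]
gc4 [ 541.6 -101.9   87. ] [ 504.4 -222.2]
plateL [ 523.4 -150.6   52. ] [ 475.6 -265.5]
plateR [499.2 -47.6  52. ] [ 475.4 -159.7]
idx [ 612.4782135  -141.01623307]
pad [ 555.881488   -181.62880086]
grip [ 495.23107756 -211.43916339]
```

```bash
python3 -m pendant '[[-0.0187,0.0187,0,0,0,0,0.055],[-0.0187,0.0186,0,0,0,0,0.055],[0,0,0.045,0,0,0,0.055],[0,0,0.045,0,0,0,0.055],[0,0,0.04,0,0,0,0.055],[0,0,0.025,0,0,0,0.055],[0,0,0.01,0,0,0,0.055],[0,0,0.006,0,0,0,0.055],[0,0,0,0,0,0,0.055],[0,0,0,0,0,0,0.055],[0,0,0,0,0,0,0.055]]'
```

```text
clock: 2.7
position: [530.5, -94.5, 86.8]
ee_rot: [-0.115, 0.993, -0.0, 0.002]
contact_force: [0.5, 0.6, -0.8]
gripper_width: 55.0
grasp_force: 0.0
```

```bash
python3 -m pendant '[[0,0,0.002,0,0,0,0.03],[0,0,0,0,0,0,0.022],[0,0,0,0,0,0,0.015],[0,0,0,0,0,0,0.01],[0,0,0,0,0,0,0.01],[0,0,0,0,0,0,0.01]]'
```

```text
clock: 3.3
position: [529.7, -94.4, 83.8]
ee_rot: [-0.115, 0.993, -0.0, 0.0]
contact_force: [-2.2, 1.7, 6.0]
gripper_width: 19.1
grasp_force: 59.8
```

```bash
python3 -m pendant '[[0,0.005,0,0,0,0,0.01],[0,0.01,0,0,0,0,0.01],[0,0.01,0,0,0,0,0.01],[0,0.01,0,0,0,0,0.01],[0,0.01,0,0,0,0,0.01],[0,0.01,0,0,0,0,0.01],[0,0.005,0,0,0,0,0.01],[0,0.005,0,0,0,0,0.01],[0,0,0,0,0,0,0.01],[0,0,0,0,0,0,0.01],[0,0,0,0,0,0,0.01]]'
python3 - <<'E'
from h import *
d=shot('wrist','w2');t=shot('top','t2');s=shot('side','s2')
g=np.zeros((600,800,3),np.uint8)
def crop(d,c,w,h,k): 
    x,y=int(c[0]-w/2),int(c[1]-h/2); print(x,y); return cv2.resize(d['image'][y:y+h,x:x+w,::-1],None,fx=k,fy=k,interpolation=cv2.INTER_CUBIC)
P=(625,-8,65)
g[:300,:396]=crop(t,proj(t,P),44,33,9)[:300,:396]; 
g[:300,400:796]=crop(s,proj(s,P),44,33,9)[:300]
g[300:600,:400]=cv2.resize(d['image'][:,:,::-1],(400,300))
cv2.imwrite('pics/c3.png',g)
E
```

```text
clock: 4.4
position: [514.7, -30.7, 83.8]
ee_rot: [-0.115, 0.993, 0.0, 0.0]
contact_force: [-2.2, 1.1, 5.6]
gripper_width: 18.9
grasp_force: 60.1
245 166Traceback (most recent call last):
  File "<stdin>", line 7, in <module>
ValueError: could not broadcast input array from shape (297,396,3) into shape (300,396,3)
```

```bash
python3 - <<'E'
from h import *
d=load('w2');t=load('t2');s=load('s2')
g=np.zeros((600,800,3),np.uint8)
def crop(d,c,w,h,k): 
    x,y=int(c[0]-w/2),int(c[1]-h/2); print(x,y); return cv2.resize(d['image'][y:y+h,x:x+w,::-1],None,fx=k,fy=k,interpolation=cv2.INTER_CUBIC)
P=(625,-8,65)
g[:297,:396]=crop(t,proj(t,P),44,33,9)
g[:297,400:796]=crop(s,proj(s,P),44,33,9)
g[300:600,:400]=cv2.resize(d['image'][:,:,::-1],(400,300))
cv2.imwrite('pics/c3.png',g)
E
```

```text
245 166
227 201
```

View pics/c3.png

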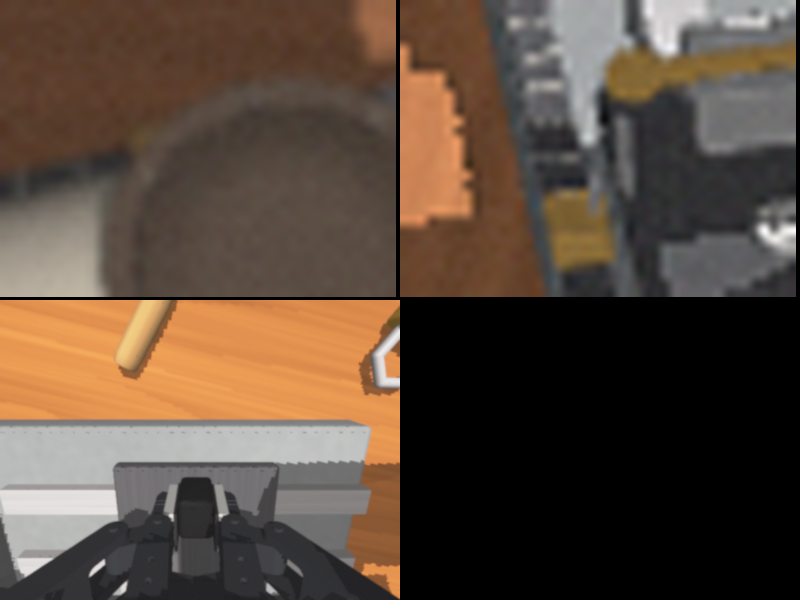

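The index is visible at about (575,230) in the side crop, but the arm hides the top view. I'll let go, back up and look with the wrist camera from above.

```bash
python3 -m pendant '[[0,0,0,0,0,0,0.03],[0,0,0,0,0,0,0.055],[0,0,0,0,0,0,0.085],[0,0,-0.02,0,0,0,0.085],[0.01,0.004,-0.04,0,0,0,0.085],[0.02,0,-0.045,0,0,0,0.085],[0.02,0,-0.04,0,0,0,0.085],[0,0,-0.025,0,0,0,0.085],[0,0,0,0,0,0,0.085],[0,0,0,0,0,0,0.085]]'
python3 - <<'E'
from h import *
s=arm.read_state();print(s['position'])
d=shot('wrist','w3')
p=proj(d,(622,-8,65));print(p)
x,y=int(p[0])-67,int(p[1])-50; print(x,y)
cv2.imwrite('pics/c4.png',cv2.resize(d['image'][y:y+100,x:x+133,::-1],(798,600),interpolation=cv2.INTER_CUBIC))
E
```

```text
clock: 5.55
position: [465.0, -38.6, 253.4]
ee_rot: [-0.115, 0.993, 0.0, 0.0]
contact_force: [-0.4, -0.7, -0.6]
gripper_width: 85.2
grasp_force: 0.0
[465.01429591 -38.5900798  253.40745837]
(np.float64(269.01833769634), np.float64(336.8782870583848))
202 286
```

View pics/c4.png

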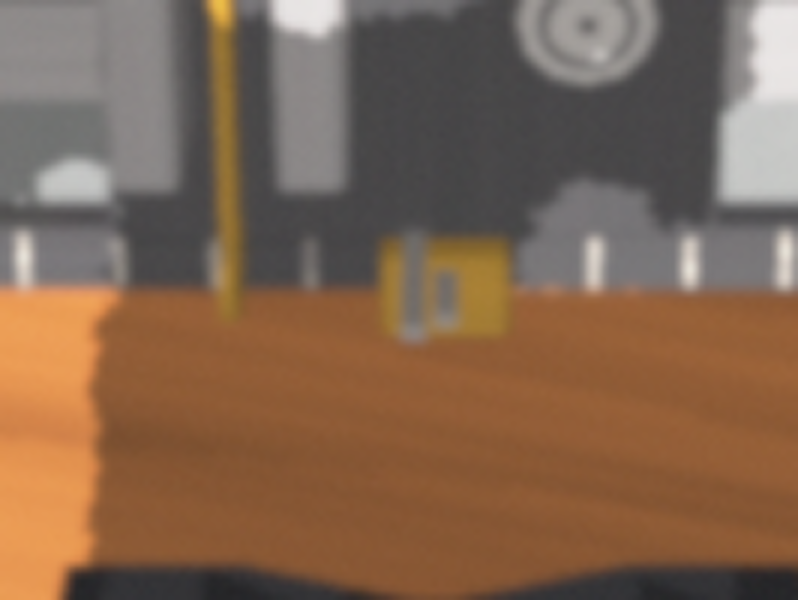

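The wrist crop shows the carriage pointer at column 413 (tip row 337), the index pointer at column 447 (tip row 325), and the pad centre dot at (588,25).

```bash
python3 - <<'E'
from h import *
d=load('w3');f=lambda u,v:(202+(u+.5)/6-.5,286+(v+.5)/6-.5)
r=R.from_quat(arm.read_state()['ee_rot']).as_matrix(); 
for th in (.229,np.arctan2(-r[0,1],r[1,1])):
  c,s=np.cos(th),np.sin(th);M=np.array([[c,s],[-s,c]]);print(th)
  for n,q,z in [('cptr',(413,337),78),('idx',(447,325),62),('pad',(588,25),56),('bladeBot',(414,240),52),('tick1',(593,236),45),('tickL',(23,236),45),('tickR',(786,236),45)]:
    p=onz(d,f(*q),z); print(n,p.round(1),(M@p[:2]).round(2))
# sub-pixel columns: mean row profile
im=d['image'].astype(float)
y0,y1=286+272//6,286+318//6
row=im[y0:y1,202+60:202+88].mean(0);print(y0,y1,row.round(0).tolist())
E
```

```text
0.229
cptr [617.5  -7.4  78. ] [ 599.68 -147.38]
idx [6.261e+02 6.000e-01 6.200e+01] [ 609.9  -141.56]
pad [565.6  11.3  56. ] [ 553.38 -117.41]
bladeBot [617.4  -7.5  52. ] [ 599.56 -147.45]
tick1 [614.1  25.4  45. ] [ 603.84 -114.63]
tickL [637.8 -76.6  45. ] [ 603.76 -219.42]
tickR [606.1  60.   45. ] [603.87 -79.14]
0.22952974976823756
cptr [617.5  -7.4  78. ] [ 599.6  -147.69]
idx [6.261e+02 6.000e-01 6.200e+01] [ 609.83 -141.88]
pad [565.6  11.3  56. ] [ 553.31 -117.71]
bladeBot [617.4  -7.5  52. ] [ 599.48 -147.77]
tick1 [614.1  25.4  45. ] [ 603.78 -114.95]
tickL [637.8 -76.6  45. ] [ 603.64 -219.74]
tickR [606.1  60.   45. ] [603.82 -79.46]
331 339 [[116.0, 84.0, 62.0], [116.0, 84.0, 61.0], [123.0, 89.0, 60.0], [138.0, 102.0, 56.0], [152.0, 115.0, 54.0], [157.0, 122.0, 59.0], [148.0, 120.0, 75.0], [131.0, 114.0, 92.0], [117.0, 109.0, 102.0], [117.0, 109.0, 102.0], [130.0, 114.0, 93.0], [142.0, 118.0, 83.0], [139.0, 117.0, 90.0], [126.0, 113.0, 101.0], [121.0, 112.0, 103.0], [131.0, 116.0, 96.0], [148.0, 121.0, 80.0], [162.0, 125.0, 62.0], [165.0, 126.0, 54.0], [166.0, 127.0, 53.0], [166.0, 126.0, 52.0], [166.0, 127.0, 54.0], [165.0, 126.0, 52.0], [159.0, 121.0, 52.0], [149.0, 112.0, 56.0], [140.0, 103.0, 65.0], [139.0, 102.0, 75.0], [140.0, 105.0, 82.0]]
```

```bash
python3 -m pendant '[[-0.02,-0.0036,0.025,0,0,0,0.055],[-0.02,0,0.04,0,0,0,0.055],[-0.01,0,0.045,0,0,0,0.055],[0,0,0.035,0,0,0,0.055],[0,0,0.018,0,0,0,0.055],[0,0,0.007,0,0,0,0.055],[0,0,0,0,0,0,0.04],[0,0,0,0,0,0,0.025],[0,0,0,0,0,0,0.01],[0,0,0,0,0,0,0.01],[0,0,0,0,0,0,0.01],[0,0,0,0,0,0,0.01]]'
```

```text
clock: 6.8
position: [515.4, -30.7, 84.4]
ee_rot: [-0.115, 0.993, 0.0, 0.001]
contact_force: [0.3, -0.2, 3.6]
gripper_width: 19.1
grasp_force: 60.6
```

```bash
python3 -m pendant '[[0,0.002,0,0,0,0,0.01],[0,0.002,0,0,0,0,0.01],[0,0.0017,0,0,0,0,0.01],[0,0,0,0,0,0,0.01],[0,0,0,0,0,0,0.01],[0,0,0,0,0,0,0.01]]'
python3 -m pendant '[[0,0,0,0,0,0,0.03],[0,0,0,0,0,0,0.055],[0,0,0,0,0,0,0.085],[0,0,-0.02,0,0,0,0.085],[0.01,0,-0.04,0,0,0,0.085],[0.02,0,-0.045,0,0,0,0.085],[0.02,0,-0.04,0,0,0,0.085],[0,0,-0.025,0,0,0,0.085],[0,0,0,0,0,0,0.085],[0,0,0,0,0,0,0.085]]'
python3 - <<'E'
from h import *
d=shot('wrist','w4')
p=proj(d,(622,-4,65));print(p)
x,y=int(p[0])-67,int(p[1])-50; print(x,y)
cv2.imwrite('pics/c5.png',cv2.resize(d['image'][y:y+100,x:x+133,::-1],(798,600),interpolation=cv2.INTER_CUBIC))
E
```

```text
clock: 7.4
position: [514.1, -25.1, 84.3]
ee_rot: [-0.115, 0.993, -0.0, 0.001]
contact_force: [-1.1, -0.4, 6.9]
gripper_width: 19.3
grasp_force: 61.1
clock: 8.4
position: [464.4, -36.5, 253.3]
ee_rot: [-0.115, 0.993, 0.0, 0.0]
contact_force: [-0.0, -0.0, -0.7]
gripper_width: 84.8
grasp_force: 0.0
(np.float64(270.62517536209606), np.float64(337.8914476250744))
203 287
```

View pics/c5.png

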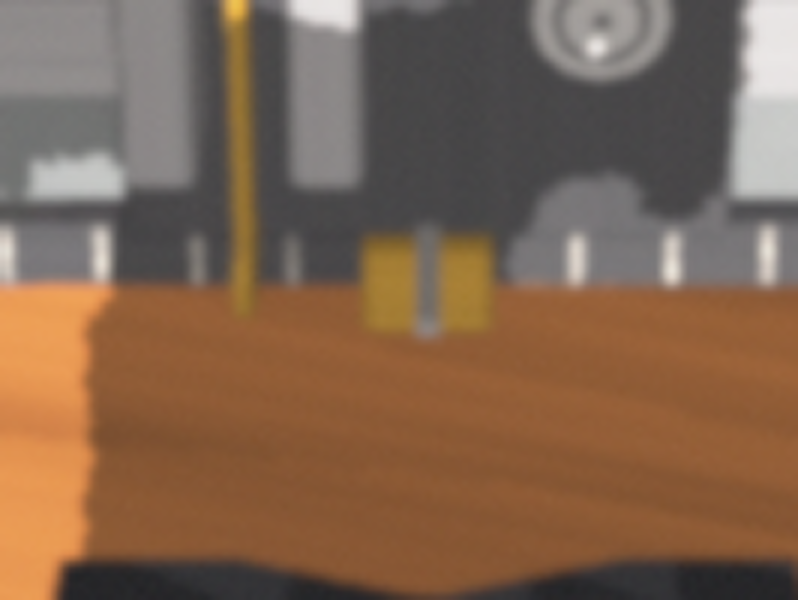

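The pointers coincide: the blade is at column 428, centred in the brass block (362–493), and at the camera's centre column, so parallax is negligible. The pad dot is at (600,20). Next I'll go to the gauge.

```bash
python3 -m pendant '[[-0.004,0.043,0,0,0,0,0.085],[-0.004,0.043,0,0,0,0,0.085],[-0.004,0.043,0,0,0,0,0.085],[-0.004,0.043,0,0,0,0,0.085],[-0.004,0.043,0,0,0,0,0.085],[-0.004,0.043,0,0,0,0,0.085],[-0.004,0.043,0,0,0,0,0.085],[0,0,0,0,0,0,0.085],[0,0,0,0,0,0,0.085],[0,0,0,0,0,0,0.085]]'
python3 - <<'E'
from h import *
d4=load('w4');f=lambda u,v:(203+(u+.5)/6-.5,287+(v+.5)/6-.5)
print('pad',onz(d4,f(601,21),56))
d=shot('wrist','w5')
q=proj(d,(458,271,110));print(q,arm.read_state()['position'])
t=shot('top','t5');s=shot('side','s5')
g=np.zeros((600,800,3),np.uint8)
x,y=int(max(0,q[0]-75)),int(max(0,q[1]-60));print(x,y)
c=d['image'][y:y+150,x:x+150,::-1];g[:c.shape[0]*4,:c.shape[1]*4]=cv2.resize(c,None,fx=4,fy=4,interpolation=2)
g[:200,600:800]=cv2.resize(t['image'][220:270,138:188,::-1],(200,200),interpolation=2)
cv2.imwrite('pics/c6.png',g)
E
```

```text
clock: 9.45
position: [423.0, 262.0, 252.0]
ee_rot: [-0.114, 0.993, -0.001, -0.001]
contact_force: [-0.1, -0.4, 0.2]
gripper_width: 85.0
grasp_force: 0.0
pad [564.41254973  16.61113644  56.        ]
(np.float64(276.116917313367), np.float64(246.61620951062005)) [423.22173047 261.74759198 252.40165358]
201 186
```

View pics/c6.png

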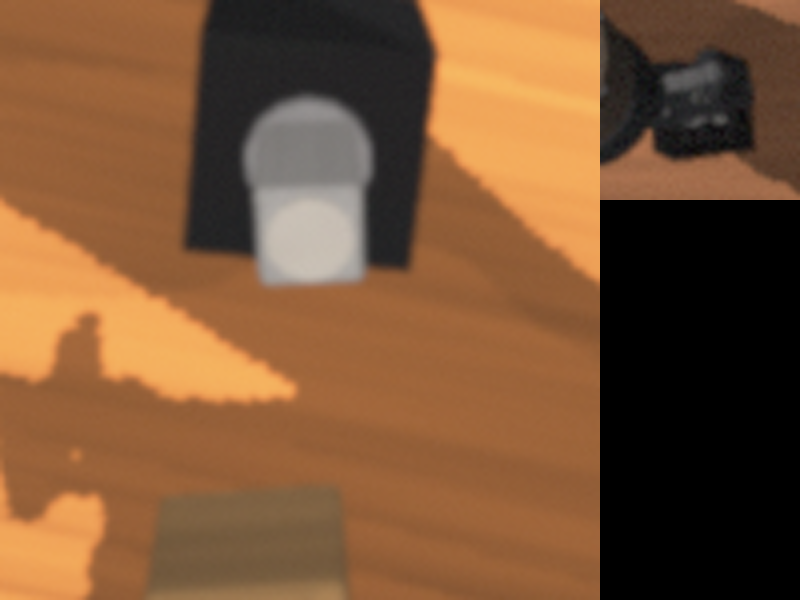

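The crop shows the gauge head's top disc at (310,240). The top face spans roughly (250,187)–(368,184) on the near edge and (262,285)–(364,282) on the far edge, almost square to the tool.

```bash
python3 - <<'E'
from h import *
d=load('w5');T=load('top0');S=load('side0');f=lambda u,v:(201+(u+.5)/4-.5,186+(v+.5)/4-.5)
t2=lambda u,v:(138+(u-480+.5)/6-.5,220+(v+.5)/6-.5)
s2=lambda u,v:(288+(u-480+.5)/5-.5,270+(v-300+.5)/5-.5)
c=f(310,238)
for z in(108,110):print(onz(d,c,z))
print(tri(d,c,T,t2(593,143)),tri(d,c,S,s2(611,350)))
P=[onz(d,f(*q),110)[:2] for q in[(250,187),(368,184),(364,283),(261,285)]];print(np.round(P,1),np.mean(P,0))
for a,b in((0,1),(3,2),(0,3),(1,2)):
  v=P[b]-P[a];print(np.hypot(*v),np.degrees(np.arctan2(v[1],v[0])))
st=arm.read_state();r=R.from_quat(st['ee_rot']).as_matrix();print(st['position'],np.degrees(np.arctan2(r[1,1],r[0,1])))
w=onz(d,c,110);print('tool delta',r.T@(np.array([w[0],w[1],94])-st['position']))
# collar: circle 
print('collar',onz(d,f(308,158),66))
E
```

```text
[457.187823   272.50181298 108.        ]
[456.35423712 272.28648339 110.        ]
(array([457.39252929, 272.56362643, 107.52218949]), np.float64(0.02267059413845165)) (array([457.73575443, 271.7720683 , 110.36028023]), np.float64(3.020846697022812))
[[448.3 258. ]
 [442.3 280.9]
 [463.6 285.3]
 [468.8 264.9]] [455.74728345 272.29901724]
23.627779273850454 104.67487374967266
21.10148453745585 104.34590516668506
21.584592785887146 18.521740011490945
21.683955328538232 11.823881438718503
[423.48538852 261.73004503 253.05695425] 103.0822225069304
tool delta [-34.49981283   2.9071047  159.03529781]
collar [455.17138855 271.94135662  66.        ]
```

```bash
python3 -m pendant '[[-0.034,0.003,0,0,0,0,0.055],[0,0,0.03,0,0,-1.4,0.055],[0,0,0.045,0,0,0,0.055],[0,0,0.04,0,0,0,0.055],[0,0,0.025,0,0,0,0.055],[0,0,0.012,0,0,0,0.055],[0,0,0.006,0,0,0,0.055],[0,0,0,0,0,0,0.055],[0,0,0,0,0,0,0.055]]'
```

```text
clock: 10.5
position: [456.6, 274.1, 96.7]
ee_rot: [-0.127, 0.992, 0.001, 0.001]
contact_force: [1.0, -0.4, -0.2]
gripper_width: 55.1
grasp_force: 0.0
```

```bash
python3 -m pendant '[[0,-0.0015,0.001,0,0,0,0.055],[0,0,0,0,0,0,0.04],[0,0,0,0,0,0,0.03],[0,0,0,0,0,0,0.02],[0,0,0,0,0,0,0.01],[0,0,0,0,0,0,0.01],[0,0,0,0,0,0,0.01],[0,0,0,0,0,0,0.01]]'
python3 - <<'E'
from h import *
s=arm.read_state()
for i in range(2):
  shot('side','s6');s=arm.read_state();print(s['position'],s['ee_rot'],s['contact_force'],s['wrist_torque'])
E
```

```text
clock: 11.3
position: [456.3, 272.3, 94.8]
ee_rot: [-0.127, 0.992, 0.0, 0.0]
contact_force: [-1.9, 0.4, 5.6]
gripper_width: 21.6
grasp_force: 58.8
[456.35852944 272.28484337  94.86681898] [-1.26975533e-01  9.91905767e-01  1.90493114e-04  3.55632006e-04] [-1.65994444  0.28305385  4.6829237 ] [-0.01214383  0.46382379  0.02925183]
[456.34990535 272.28397953  94.87020609] [-1.26970563e-01  9.91906413e-01  1.77669339e-04  3.35373874e-04] [-0.98196826 -0.25105403  5.22345417] [ 0.0148829   0.43017989 -0.02626764]
```

```bash
python3 -m pendant '[[0,0,-0.01,0,0,0,0.01],[0,0,-0.03,0,0,0,0.01],[0,0,-0.04,0,0,0,0.01],[0,0,-0.04,0,0,0,0.01],[0,0,-0.02,0,0,0,0.01],[0,0,0,0,0,0,0.01],[0,0,0,0,0,0,0.01]]'
python3 -m pendant '[[-0.0059,-0.0392,0,0,0,0,0.01],[-0.0059,-0.0392,0,0,0,0,0.01],[-0.0059,-0.0392,0,0,0,0,0.01],[-0.0059,-0.0392,0,0,0,0,0.01],[-0.0059,-0.0392,0,0,0,0,0.01],[-0.0059,-0.0392,0,0,0,0,0.01],[-0.006,-0.0393,0,0,0,0,0.01],[0,0,0,0,0,0,0.01],[0,0,0,0,0,0,0.01],[0,0,0,0,0,0,0.01]]'
```

```text
clock: 12.1
position: [455.2, 271.4, 233.0]
ee_rot: [-0.126, 0.992, -0.0, -0.001]
contact_force: [0.1, -0.5, -4.5]
gripper_width: 21.2
grasp_force: 61.1
clock: 13.1
position: [564.3, 17.1, 232.5]
ee_rot: [-0.127, 0.992, -0.0, -0.002]
contact_force: [0.5, 0.8, -2.4]
gripper_width: 21.2
grasp_force: 61.2
```

```bash
python3 -m pendant '[[0,0,0.03,0,0,0,0.01],[0,0,0.03,0,0,0,0.01],[0,0,0.015,0,0,0,0.01],[0,0,0.006,0,0,0,0.01],[0,0,0,0,0,0,0.01],[0,0,0,0,0,0,0.01],[0,0,0,0,0,0,0.01]]'
python3 - <<'E'
from h import *
d=shot('wrist','w7');s=shot('side','s7');st=arm.read_state();p=st['position'];print(p,st['contact_force'],st['ee_rot'])
foot=p-[0,0,85];q=proj(d,foot);qs=proj(s,(565,17,60));print(q,qs,proj(d,(565,17,56)))
g=np.zeros((600,800,3),np.uint8)
x,y=int(q[0])-50,int(q[1])-70;xs,ys=int(qs[0])-30,int(qs[1])-30;print(x,y,xs,ys)
g[:,:500]=cv2.resize(d['image'][y:y+120,x:x+100,::-1],(500,600),interpolation=2)
g[:300,500:800]=cv2.resize(s['image'][ys:ys+50,xs:xs+50,::-1],(300,300),interpolation=2)
g[300:525,500:800]=cv2.resize(d['image'][:,:,::-1],(300,225))
cv2.imwrite('pics/c7.png',g)
E
```

```text
clock: 13.8
position: [566.0, 17.3, 154.6]
ee_rot: [-0.127, 0.992, 0.0, 0.001]
contact_force: [-0.3, 0.3, -2.6]
gripper_width: 21.0
grasp_force: 61.1
[565.78978337  17.00589992 154.36407567] [-0.51002066  0.48913484 -3.15977288] [-1.26943173e-01  9.91909416e-01  1.52811491e-04  1.05732464e-03]
(np.float64(274.59439845465647), np.float64(228.6944439126304)) (np.float64(271.54550955629503), np.float64(225.3712321763394)) (np.float64(274.86615882054963), np.float64(220.37191075914558))
224 158 241 195
```

View pics/c7.png

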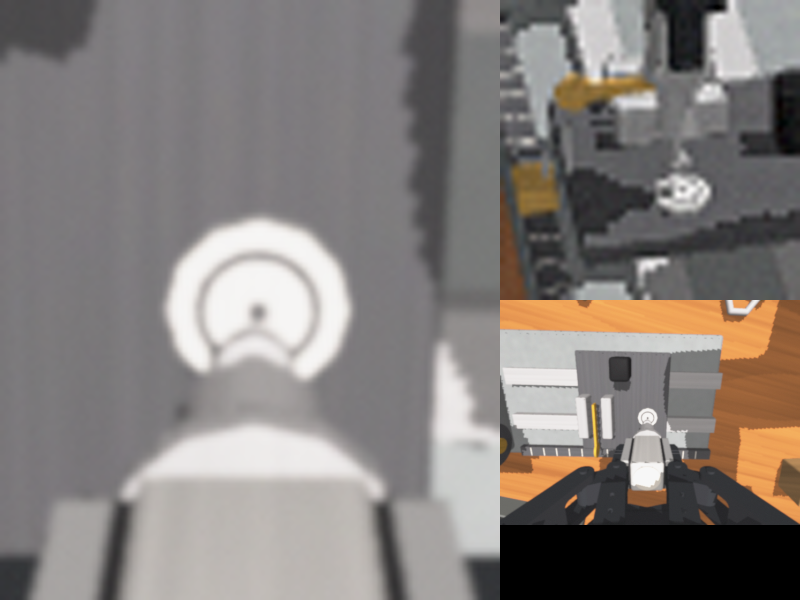

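The wrist crop shows the pad's centre dot at (259,312), with the pad spanning columns 166–352. The foot's near edge is at about (255,331), with the gauge axis near column 254.

```bash
python3 - <<'E'
from h import *
d=load('w7');st=arm.read_state();r=R.from_quat(st['ee_rot']).as_matrix();p=st['position'];print(p,r.round(4).tolist())
f=lambda u,v:(224+(u+.5)/5-.5,158+(v+.5)/5-.5)
pad=onz(d,f(259,312),56);zf=p[2]-84.85
print('pad',pad, 'tool rel',r.T@(pad-p))
for v in(329,332,335):
  e=onz(d,f(255,v),zf);print('foot near edge tool rel',r.T@(e-p))
for q in [(187,400),(325,400),(120,492),(385,492)]: print((r.T@(onz(d,f(*q),p[2]-40)-p)).round(2))
E
```

```text
[565.78978337  17.00589992 154.36407567] [[-0.9678, -0.2518, 0.0021], [-0.2518, 0.9678, 0.0006], [-0.0021, 0.0, -1.0]]
pad [564.66015822  17.27507091  56.        ] tool rel [ 1.23556877  0.54155802 98.36167939]
foot near edge tool rel [3.74270503e+00 1.50407416e-03 8.48421980e+01]
foot near edge tool rel [3.34732506e+00 1.38007038e-03 8.48430427e+01]
foot near edge tool rel [2.95150132e+00 1.25592742e-03 8.48438883e+01]
[12.61 -6.67 39.97]
[12.6   6.79 39.97]
[  2.77 -13.45  39.99]
[ 2.75 12.86 39.99]
```

```bash
python3 - <<'E'
from h import *
d=load('w7');g=d['image'].mean(2).round().astype(int)
print(list(range(262,290)))
for v in range(214,240):print(v,g[v,262:290])
E
```

```text
[262, 263, 264, 265, 266, 267, 268, 269, 270, 271, 272, 273, 274, 275, 276, 277, 278, 279, 280, 281, 282, 283, 284, 285, 286, 287, 288, 289]
214 [243 235 207 179 202 232 241 244 244 245 245 245 245 245 245 245 244 244
 245 244 243 234 210 184 203 233 243 244]
215 [242 227 188 184 223 241 244 244 244 245 245 245 244 245 245 245 244 245
 245 245 245 242 231 200 187 221 240 244]
216 [240 219 183 201 233 243 244 244 244 245 245 244 244 244 244 244 244 245
 245 245 245 244 239 216 184 208 236 244]
217 [236 209 184 216 239 244 244 244 244 245 244 244 241 240 241 243 244 244
 245 245 245 245 242 227 191 198 231 243]
218 [232 198 189 224 241 244 245 244 244 244 244 240 227 218 224 236 243 244
 245 245 245 245 243 231 197 192 227 242]
219 [230 194 192 228 243 244 245 244 244 244 243 231 197 169 184 222 240 244
 245 245 245 245 244 234 203 188 225 242]
220 [231 199 196 229 242 244 245 244 244 244 242 225 177 146 164 211 237 244
 245 245 245 245 244 236 208 191 226 242]
221 [232 200 193 228 242 244 245 244 245 244 242 227 188 163 180 219 239 244
 245 245 245 245 244 235 208 196 229 243]
222 [23
[... 1434 characters left out ...]
134 140 142 145 147 150 155 158 159 161 162 162 163 161 162 162
 161 160 158 162 165 158 143 129 123 125]
235 [124 129 135 141 143 145 149 150 155 158 159 161 161 162 162 162 161 162
 161 159 157 154 150 144 134 127 123 124]
236 [125 130 136 141 144 146 148 151 155 158 160 161 162 162 162 162 161 162
 161 160 158 154 150 145 137 129 124 124]
237 [123 129 136 141 144 145 148 151 155 156 158 159 160 161 162 161 161 162
 161 159 158 154 150 146 138 131 125 125]
238 [123 130 137 141 143 145 149 151 154 153 153 154 155 156 158 158 160 161
 160 158 157 153 151 146 141 132 127 125]
239 [120 129 137 142 143 144 148 151 154 150 148 150 151 152 154 156 157 157
 157 156 154 152 151 147 140 133 127 124]
```

```bash
python3 -m pendant '[[0.0025,0.0009,0,0,0,0,0.01],[0,0,0.004,0,0,0,0.01],[0,0,0.004,0,0,0,0.01],[0,0,0.003,0,0,0,0.01],[0,0,0,0,0,0,0.01],[0,0,0,0,0,0,0.01],[0,0,0,0,0,0,0.01]]'
python3 - <<'E'
from h import *
d=shot('wrist','w8');F=[]
for i in range(4): shot('side','s8');s=arm.read_state();F.append(np.r_[s['position'],s['contact_force']])
print(np.mean(F,0).round(2),np.std(F,0).round(2))
g=d['image'].mean(2).round().astype(int);q=proj(d,(564.7,17.3,56));print(q)
x,y=int(q[0])-14,int(q[1])-10
print(x)
for v in range(y,y+24):print(v,*g[v,x:x+28])
E
```

```text
clock: 14.6
position: [562.8, 17.0, 142.3]
ee_rot: [-0.127, 0.992, -0.0, 0.0]
contact_force: [-0.9, -0.4, -3.2]
gripper_width: 21.8
grasp_force: 61.1
[ 5.6274e+02  1.7040e+01  1.4243e+02  8.0000e-02  5.6000e-01 -2.8700e+00] [0.02 0.   0.01 0.21 0.34 0.14]
(np.float64(274.5350222941672), np.float64(231.59862372782456))
260
221 238 243 244 244 243 238 225 205 186 181 189 201 208 211 212 211 210 202 192 182 176 188 214 231 240 243 244 244
222 243 244 244 243 237 220 191 179 194 216 226 231 230 228 229 230 231 229 226 218 200 179 175 198 225 239 243 244
223 244 244 244 238 221 190 182 206 226 235 236 232 225 217 218 222 224 227 232 234 229 212 183 170 195 226 240 244
224 244 244 241 225 193 184 211 230 238 237 228 215 201 197 200 204 204 209 219 231 236 234 218 185 171 200 232 243
225 244 243 233 206 183 209 232 239 236 224 210 202 207 214 219 220 215 209 206 218 231 238 235 217 180 179 219 240
226 244 241 222 185 195 228 239 238 224 210 211 220 227 232 235 235 233 227 219 213 219 232 238 233 210 179 200 232
227 244 235 208 181 214 237 240 232 215 215 226 232 235 235 234 234 235 235 231 
[... 1307 characters left out ...]
 204
239 233 207 157 137 137 142 143 144 148 149 146 143 148 154 158 157 157 156 158 159 158 157 155 153 150 147 153 185
240 218 190 150 135 139 143 144 144 148 150 150 150 152 155 158 159 157 158 158 158 156 153 153 152 151 148 148 173
241 185 169 145 140 144 148 150 149 152 154 156 158 160 163 167 166 164 162 162 159 156 154 154 154 154 149 148 162
242 155 153 147 146 150 152 155 157 160 162 166 171 177 181 184 184 181 177 170 164 155 152 151 151 153 151 151 155
243 147 152 153 156 159 162 167 170 175 183 191 199 208 213 217 216 213 208 199 184 170 161 158 155 153 152 150 152
244 153 161 166 172 178 186 192 200 209 216 220 225 229 232 233 233 232 230 225 219 210 203 194 184 173 165 160 159
```

The foot is now centred on the pad ring to within about 0.5 mm (ring centre 274.2,231.3; foot column 274.5, with its near edge at row 224). I'll press gently.

```bash
python3 -m pendant '[[0,0,0.001,0,0,0,0.01],[0,0,0.001,0,0,0,0.01],[0,0,0.001,0,0,0,0.01],[0,0,0.001,0,0,0,0.01],[0,0,0.001,0,0,0,0.01],[0,0,0,0,0,0,0.01],[0,0,0,0,0,0,0.01]]'
python3 - <<'E'
from h import *
F=[]
for i in range(6): shot('side','s8');s=arm.read_state();F.append(np.r_[s['position'],s['contact_force']])
print(np.mean(F,0).round(2),np.std(F,0).round(2))
E
```

```text
clock: 15.55
position: [562.7, 17.1, 137.5]
ee_rot: [-0.127, 0.992, -0.0, 0.0]
contact_force: [-1.0, 0.6, -0.8]
gripper_width: 21.0
grasp_force: 61.4
[ 5.6274e+02  1.7050e+01  1.3743e+02 -5.8000e-01  1.3000e-01 -3.2000e-01] [0.01 0.01 0.03 0.53 0.54 0.43]
```

```bash
python3 -m pendant '[[0,0,0.001,0,0,0,0.01],[0,0,0.0012,0,0,0,0.01],[0,0,0,0,0,0,0.01],[0,0,0,0,0,0,0.01],[0,0,0,0,0,0,0.01]]'
python3 - <<'E'
from h import *
F=[]
for i in range(14): d=shot('side','s9');s=arm.read_state();F.append(np.r_[s['position'],s['contact_force']])
print(np.mean(F,0).round(2),np.std(F,0).round(2),s['clock'])
d=shot('wrist','w9');g=d['image'].mean(2).round().astype(int);p=proj(d,(564.7,17.3,56));print(p)
x,y=int(p[0])-22,int(p[1])-14
for v in range(y,y+22):print(v,x,*g[v,x:x+44])
E
```

```text
clock: 16.35
position: [562.7, 17.1, 135.2]
ee_rot: [-0.127, 0.992, 0.0, 0.0]
contact_force: [-0.5, 1.0, -0.1]
gripper_width: 21.5
grasp_force: 61.5
[ 5.6273e+02  1.7050e+01  1.3516e+02 -2.3000e-01  6.7000e-01  4.0000e-01] [0.01 0.01 0.02 0.5  0.4  0.5 ] 17.05
(np.float64(274.4883261931435), np.float64(236.02958775245685))
222 252 122 124 126 124 122 124 127 140 166 203 230 241 244 244 244 244 244 243 241 238 236 235 234 234 234 237 239 242 243 244 244 245 244 243 238 220 183 150 133 127 126 126 125 125
223 252 123 125 125 125 124 128 142 171 209 232 241 244 245 244 244 242 238 233 224 212 204 197 193 193 196 204 217 228 236 241 244 244 245 244 243 237 219 184 153 136 129 126 125 124
224 252 123 125 126 125 127 141 170 210 233 242 244 244 244 243 239 228 213 195 181 173 169 169 165 163 165 166 173 186 208 226 238 242 244 244 244 243 237 219 185 151 133 126 124 123
225 252 123 124 125 125 137 167 209 233 241 244 244 244 241 235 220 193 174 173 177 187 196 195 193 193 193 185 176 167 170 187 214 231 240 244 244 244 243 236 218 180 146 130 125 123
226 252 123 125 125 128 151 197 231 242
[... 2572 characters left out ...]
 243 233 197 149 135 139 143 143 144 147 151 153 153 154 157 158 158 158 157 158 159 156 155 154 154 151 147 148 171 220 240 244 242 227 180 139 124
241 252 121 124 126 144 193 231 242 241 227 187 148 137 143 146 148 144 145 151 155 158 161 163 165 165 163 163 162 160 160 158 158 158 154 149 148 167 211 236 242 239 217 164 131 124
242 252 123 123 126 137 176 222 235 232 212 173 150 145 149 152 151 144 144 152 162 170 175 181 184 184 180 175 172 169 166 163 161 160 158 155 154 164 196 226 237 231 198 152 127 123
243 252 123 124 124 131 159 198 213 201 178 161 154 155 158 160 161 160 162 173 186 198 206 214 217 216 212 205 198 190 184 177 173 168 166 162 161 164 177 205 219 211 172 137 125 123
```

```bash
python3 -c "
from bench import arm
print(arm.job_done())"
```

```text
the job is handed in; nothing more can be done
None
```

I lined the carriage up with the index pointer and handed the job in at about 17 s, still holding the gauge upright on the pad. By my measurements its foot is pushed in about 6 mm (half) and sits within about 0.5 mm of the pad's centre.

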